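# Load the bobbin and hold the spring clip open over the pattern card

### The job

Get the rigging corner ready for a new line: first put the wooden spool onto the upright spindle, right down on its round base, and let go of it. Then take the spring clip off its rack by squeezing its two handles together, and bring it down over the top edge of the upright card with its jaws held wide open, one jaw either side of the card and neither touching it, so that a line can be laid in. Finish there, still holding the clip squeezed open in the gripper, and leave the hammer, paint tin and bollard where they are.

Things in the scene. Friction and masses are not known exactly. Their poses are not given: they have to be found in the camera images.
- spool_mid (a point): centre, half-way up, of the loose dark wooden spool standing upright on the bench: 60 mm tall, both flanges 50 mm in diameter (lower 8 mm thick, upper 12 mm), core 28 mm in diameter, a 15 mm hole right through along its z axis (up). About 60 g. It can be grasped across the upper flange, whose middle is 24 mm above this point
- spindle_tip (a point): tip of the upright steel spindle pin, 88 mm above the bench: pin 9 mm in diameter, tapered in its last 6 mm, 76 mm high on a round wooden base 80 mm in diameter and 12 mm thick, fixed to the bench. A spool fully home stands on this base, its centre 46 mm below this tip
- clip_grip (a point): grasp point midway between the two handles of the dark steel spring clip, which is parked upright like a big clothes peg, handles up, jaws down: 30 mm above its pivot, 85 mm above its jaw tips. 26 mm wide along x; handles are squeezed, and jaws part, along y; z up. 80 g. Handles splay in a V: 51 mm over their outsides here, 57 mm at the top, 17 mm above this point
- clip_tip_a (a point): inner edge of the tip of the clip's jaw on its +y side. Jaws are 6 mm thick. When fully open both tips lie about 52 mm below the pivot, 82 mm below the grasp point, and the mouth between the jaws is about 45 mm deep
- clip_tip_b (a point): inner edge of the tip of the clip's other jaw, on the -y side of the clip
- clip_jaw (a joint): angle between the clip's two levers, rad: 0 as parked, biting the rack's 4 mm fin; -0.07 shut on nothing; 0.56 fully open: handles parallel, 32 mm over their outsides and against a stop, jaw tips 34 mm apart. Squeezing the handles opens it, a spring shuts it: about 8 to 12 N of grip opens it fully; a firm grip is safe
- clip_rack: rack of the clip, fixed to the bench: a wooden plate 90 x 80 x 12 mm (x, y, z) with an upright metal fin 4 mm thick (y), 60 mm long (x), whose top is 40 mm above the bench. The clip stands on the plate with its jaws shut on the fin; opened, it lifts straight up. Origin at the centre of the underside
- card_top (a point): middle of the top edge of the upright cardboard pattern card, 140 mm above the bench: the card is 3 mm thick (y), 100 mm long (x) and stands 110 mm proud of a wooden block 110 x 60 x 30 mm, fixed to the bench. x runs along the edge, y across it, z up
- hammer: bystander: copper-headed hammer lying on the bench, not to be disturbed
- tin: bystander: paint tin, 68 mm in diameter, 80 mm tall, not to be disturbed
- bollard: bystander: slim turned wooden bollard with a 60 mm cross bar, foot 40 mm in diameter, 75 mm tall, not to be disturbed
There are look-alikes about, which are no part of the job. What is shaped like the part that bears spindle_tip but turquoise or yellow is not meant.

How it is judged:
By the outcome, as a careful person would: the job done as asked, in the order asked, and still so for the second after the job is handed in, while the arm keeps its last pose, push and grip.
It also fails if it takes over 54 s, if anything falls off the work surface, if the arm or the gripper's body presses on something with over 40 N, if the wrist force passes 120 N, or if a joint passes its speed limit or range.

### The arm

A 7-joint arm with a two-finger parallel gripper is mounted at the origin on the work surface. World frame = base frame: x ahead of the robot, y to its left, z up, the work surface at z = 0. Lengths are in m, angles in rad, forces in N, time in s.
With the tool pointing down it reaches from about 0.35 to 0.775 m from the base axis. Payload 3.1 kg.
Tool frame: the origin (TCP) lies at the very end of the fingers, on their centre line; the grasp point (between the pads) lies 19 mm behind it; z points along the fingers, y is the line along which they close (so a half turn about z gives the same grasp; the last joint's range is limited). The gripper opens to 85 mm and grips with 20 to 120 N. Pads are 22 mm wide; open, the fingers measure 114 mm over their backs; the gripper's body (76 mm by 85 mm) begins 54 mm behind the grasp point. The pads swing forward as they close: fully open they stand 13 mm farther back than shut.
Start: joints at [-1.377, 0.311, 0.014, 1.512, -0.004, 1.319, -0.027], TCP at [0.128, 0.535, 0.231] pointing down, gripper open.
Joint ranges: [-2.7, 2.7], [-0.3, 1.91], [-1.27, 1.3], [0.12, 2.57], [-1.44, 4.58], [0.2, 2.03], [-3.05, 3.05]. Speed limits (rad/s): [2.79, 2.79, 3.14, 3.14, 3.14, 3.14, 3.14].

### API

Orientations are given as [roll, pitch, yaw] about the fixed x, y, z axes, in that order (R = Rz(yaw) Ry(pitch) Rx(roll)).
In Python, from plant import * gives the robot as it stands. Calls block until the motion is done:
- reach(position, orientation): joint-space move of the TCP to a pose.
- movel(position, orientation=None, vel=0.15): straight line of the TCP; orientation=None keeps the orientation; vel is the mean speed in m/s.
- goto_joints(angles): joint-space move.
- grip(opening, strength=None): finger opening in m; strength is the grip in N (None keeps the last); returns when the fingers have stopped.
- dwell(seconds).
- inverse_kinematics(position, orientation): joint angles nearest the present ones, or None.
- get_obs(): the state.
- grab_frame(name): name is "scene" or "side" or "wrist"; returns the picture (384x512x3 uint8, red, green, blue); there is no depth.
- camera_params(name): a dict with "K" (3x3 intrinsics, pixels), "k1" (the pictures are not rectified: a ray, as slopes to the right and down, at radius r is drawn at 1 + k1 r^2 times it, then the intrinsics apply), "R" (3x3) and "t" (3): a world point X has camera coordinates R X + t. Camera axes: x right, y down, z forward; pixel columns grow to the right and rows downward; lengths in m; the calibration is good to about 2 mm. A picture is of the moment at which its call begins: read the wrist's pose just before it. camera_params takes no time and is no camera call; for the wrist camera it gives the pose at the moment of the call.
A pose or a line that the arm cannot do raises Unreachable and nothing moves.
- hand_in(): hands the job in; it is judged then, once.
The state is a dict: "clock": time; "qpos": joint angles; "qvel": joint speeds; "tau": joint torques, N m; "ee_pos": TCP position; "ee_rot": TCP orientation; "contact_force": force on the tool from outside, world axes, zero at the start; "ft_torque": the same for the moment, N m; "width": finger opening in m; "finger_force": force on a finger pad.
Only numpy, scipy, OpenCV 4.12 (cv2) and the standard library are available. Lean on these libraries where they do the work, as an engineer would, in place of code of your own. Each camera call takes 0.05 s, during which the arm holds its last target. There are 200 camera calls.

## Working session

There is one attempt and no reset: what is moved stays moved. The work goes in short steps, each a Python script; the robot and the scene stay as the last script left them, time stands still between calls to the robot, and variables do not carry over. Pictures are saved under pics/ and viewed, at most 10 in all, crops included, and the job is handed in when it is done.

```bash
mkdir -p pics; ls
python3 - <<'E'
from plant import *
import cv2
for n in("scene","side"):
    f=grab_frame(n); p=camera_params(n); print(n,p)
    cv2.imwrite(f"pics/{n}0.png",cv2.resize(f[:,:,::-1],(800,600),interpolation=cv2.INTER_CUBIC))
o=get_obs();print(o)
E
```

```text
pics
scene {'K': array([[407.46460693,   0.        , 246.94727059],
       [  0.        , 407.46460693, 194.16757048],
       [  0.        ,   0.        ,   1.        ]]), 'k1': -0.08178137554044107, 'R': array([[ 0.81717556,  0.57607888, -0.01890032],
       [ 0.40322127, -0.59479112, -0.69543953],
       [-0.41186977,  0.56067517, -0.71833602]]), 't': array([-0.40618654, -0.20494108,  1.29937862])}
side {'K': array([[371.35549665,   0.        , 256.68361363],
       [  0.        , 371.35549665, 188.24315755],
       [  0.        ,   0.        ,   1.        ]]), 'k1': -0.10785902796002851, 'R': array([[-0.97618774, -0.21691494,  0.00232426],
       [-0.1448922 ,  0.64401318, -0.75116794],
       [ 0.16144269, -0.7336177 , -0.66010705]]), 't': array([0.5082054 , 0.21953071, 0.92967247])}
{'clock': 0.1, 'qpos': array([-1.37669967,  0.31164549,  0.01397086,  1.51289277, -0.00440682,
        1.31920433, -0.02720373]), 'qvel': array([-2.80806566e-03, -6.85603269e-04, -5.67816560e-04, -4.37352146e-03,
       -5.62439075e-05, -1.70856909e-04,  2.15114332e-04]), 'tau': array([ 5.75566082e-04, -3.80856836e+01,  1.46608008e-01, -2.31242323e+01,
        1.23002098e-02,  8.11523292e-03,  2.72120622e-05]), 'ee_pos': array([0.12831002, 0.53415188, 0.23033135]), 'ee_rot': array([-3.13947486e+00,  7.55760213e-05,  2.90588825e+00]), 'contact_force': array([-0.42247712, -0.77012642,  0.22137454]), 'ft_torque': array([-0.00937093, -0.02078431,  0.00824456]), 'finger_force': 0.0, 'width': 0.08576071789516934}
```

View pics/scene0.png

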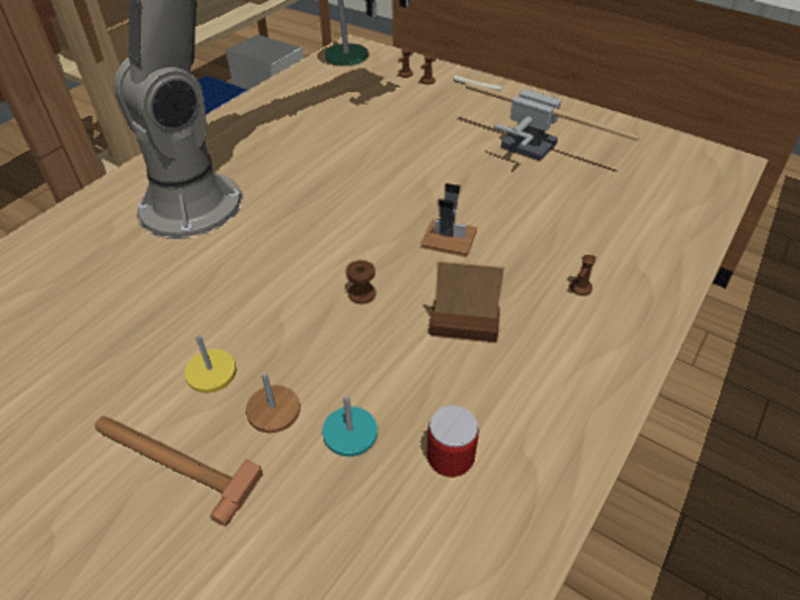

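View pics/side0.png

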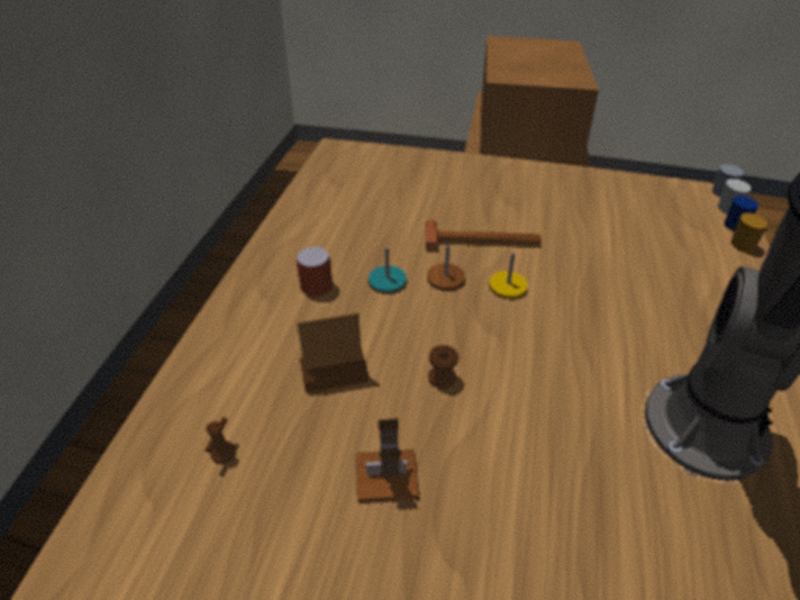

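The scene view shows:
- Three spindles with tips at yellow (199,338), wooden (267,377) and turquoise (347,399). The wooden one fits, since turquoise and yellow are excluded.
- The spool at (361,280), the clip at (449,210), the card's top edge from (439,264) to (503,268), the tin at (452,440), the bollard at (583,275) and the hammer lower left.

I'll triangulate these and confirm in enlarged crops.

```bash
cat > h.py <<'E'
import numpy as np, cv2
from plant import *
def ray(p,uv):
    K=p["K"]; d=np.array([p["k1"],0,0,0.])
    # k1 model = OpenCV radial distortion
    n=cv2.undistortPoints(np.array([[uv]],float),K,d)[0,0]
    R=np.array(p["R"]); return -R.T@p["t"], R.T@np.array([n[0],n[1],1])
def atz(p,uv,z):
    o,d=ray(p,uv); return o+d*(z-o[2])/d[2]
def tri(p1,a,p2,b):
    o,d=ray(p1,a); q,e=ray(p2,b)
    s=np.linalg.lstsq(np.c_[d,-e],q-o,rcond=None)[0]
    x,y=o+s[0]*d,q+s[1]*e
    return (x+y)/2, np.linalg.norm(x-y)
def proj(p,X):
    c=np.array(p["R"])@X+p["t"]; x=c[:2]/c[2]; x=x*(1+p["k1"]*(x@x))
    return p["K"][:2,:2]@x+p["K"][:2,2]
E
python3 - <<'E'
from h import *
S,D=camera_params("scene"),camera_params("side")
f=lambda u:((np.array(u)+.5)/1.5625-.5)
np.set_printoptions(precision=4,suppress=True)
for n,a,b,z in [("tip",(267,376),(447,246),.088),("spooltop",(361,268),(444,355),.06),
 ("cardL",(439,264),(359,316),.14),("cardR",(503,268),(300,322),.14),("cardL",(439,264),(300,322),.14),("cardR",(503,268),(359,316),.14)]:
    print(n,*tri(S,f(a),D,f(b)),atz(S,f(a),z),atz(D,f(b),z))
for a in [(476,230),(468,254),(422,244)]: print("rackS",atz(S,f(a),.012))
for a in [(357,454),(415,450),(419,496),(358,500)]: print("rackD",atz(D,f(a),.012))
im=[cv2.imread("pics/scene0.png"),cv2.imread("pics/side0.png")]
c=lambda i,x,y:cv2.resize(im[i][y-50:y+50,x-66:x+67],(400,300),interpolation=cv2.INTER_CUBIC)
cv2.imwrite("pics/crop1.png",np.vstack([np.hstack([c(0,275,385),c(0,455,225)]),np.hstack([c(1,388,465),c(1,345,345)])]))
E
```

```text
tip [ 0.4914 -0.2791  0.0858] 0.004100692824265974 [ 0.495  -0.2797  0.088 ] [ 0.4894 -0.2779  0.088 ]
spooltop [ 0.4515 -0.0092  0.0616] 0.0036062624727485654 [ 0.4523 -0.0077  0.06  ] [ 0.4501 -0.0118  0.06  ]
cardL [0.5928 0.003  0.1334] 0.005051244356670951 [ 0.5988 -0.0026  0.14  ] [0.5884 0.0083 0.14  ]
cardR [0.6791 0.0427 0.1392] 0.006028285527303135 [0.6821 0.0432 0.14  ] [0.6759 0.0423 0.14  ]
cardL [0.6381 0.0184 0.1383] 0.08908256274424213 [ 0.5988 -0.0026  0.14  ] [0.6759 0.0423 0.14  ]
cardR [0.6346 0.0276 0.1402] 0.09993585294029207 [0.6821 0.0432 0.14  ] [0.5884 0.0083 0.14  ]
rackS [0.5366 0.2402 0.012 ]
rackS [0.5585 0.1721 0.012 ]
rackS [0.4739 0.1486 0.012 ]
rackD [0.551  0.1767 0.012 ]
rackD [0.4657 0.1501 0.012 ]
rackD [0.4443 0.2258 0.012 ]
rackD [0.5287 0.2514 0.012 ]
```

View pics/crop1.png

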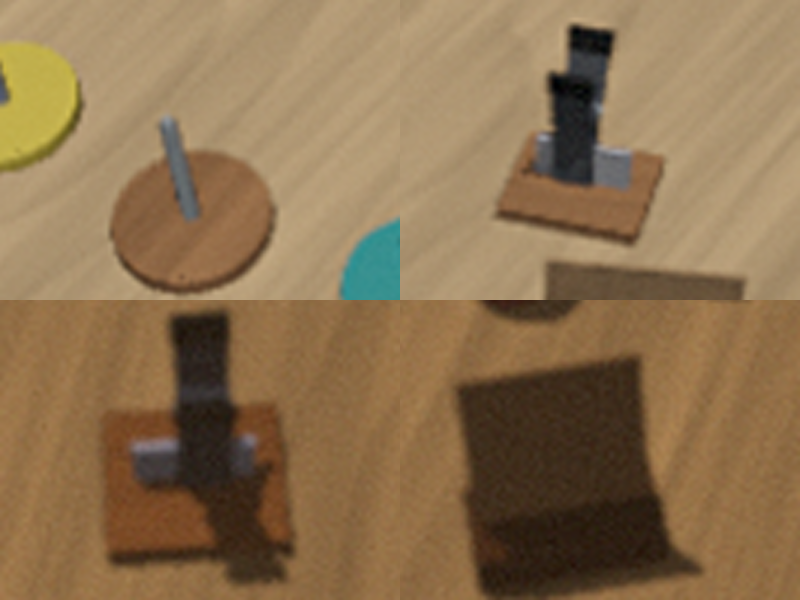

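The crops confirm the wooden-base spindle, tip at crop (168,120), as the one meant. The clip is on its brown rack and the card is on its block. Next I'll take close wrist looks at all four on one pass.

Run:
```python
from h import *
import pickle
np.set_printoptions(precision=4,suppress=True)
S=camera_params("scene");f=lambda u:((np.array(u)+.5)/1.5625-.5)
for n,a,z in [("yel",(199,338),.088),("turq",(347,399),.088),("hamEnd",(222,515),.01),("hamTop",(258,466),.02),("tin",(453,422),.08),("bolTop",(588,260),.075)]: print(n,atz(S,f(a),z))
p=camera_params("wrist"); o=get_obs(); C=-p["R"].T@p["t"]; print("cam rel",C-o["ee_pos"],"axis",p["R"][2],"x",p["R"][0],o["ee_rot"],p["K"],p["k1"])
yaw=o["ee_rot"][2]
for y in (2.9,1.3,.29,-1.3,-.24): print(y,[inverse_kinematics(P,[np.pi,0,y]) for P in ([.4975,.201,.25],[.4915,-.279,.2])])
```

```text
yel [ 0.3644 -0.285   0.088 ]
turq [ 0.6098 -0.2475  0.088 ]
hamEnd [ 0.5501 -0.4455  0.01  ]
hamTop [ 0.5448 -0.3681  0.02  ]
tin [ 0.7425 -0.1942  0.08  ]
bolTop [0.7629 0.2068 0.075 ]
cam rel [-0.0783  0.0197  0.1425] axis [ 0.3067 -0.0756 -0.9488] x [ 0.2335  0.9724 -0.002 ] [-3.1395  0.0001  2.9059] [[276.412    0.     254.5211]
 [  0.     276.412  191.0196]
 [  0.       0.       1.    ]] -0.013807108070396526
2.9 [array([-0.7148,  0.2816,  0.3866,  1.5261, -0.1075,  1.3548,  1.0103]), array([-0.2853,  0.5983,  1.2063,  1.5498, -0.5649,  1.3864,  2.2979])]
1.3 [array([-0.8997,  0.3064,  0.6358,  1.5329, -0.1841,  1.3629, -0.5189]), array([-0.1812,  0.4953,  0.9797,  1.5467, -0.4191,  1.3248,  0.5752])]
0.29 [array([-0.9082,  0.3081,  0.6477,  1.5332, -0.1881,  1.3634, -1.5252]), array([-0.1485,  0.4747,  0.9202,  1.5456, -0.3856,  1.3137, -0.4634])]
-1.3 [array([-0.5498,  0.2735,  0.1723,  1.5197, -0.0475,  1.3525,  3.0389]), array([-0.253 ,  0.5575,  1.127 ,  1.5489, -0.5104,  1.3607, -1.9475])]
-0.24 [array([-1.2068,  0.4347,  1.1283,  1.5425, -0.3954,  1.4155, -1.8638]), array([-0.253 ,  0.5575,  1.127 ,  1.5489, -0.5104,  1.3607, -0.8875])]
```

Run:
```python
from h import *
import pickle
np.set_printoptions(precision=4,suppress=True)
V={}
for n,P,y in [("clip",[.4975,.201,.25],.29),("card",[.636,.023,.27],.43),("tip",[.4915,-.279,.2],.15),("spool",[.4515,-.009,.19],.15)]:
    reach(P,[np.pi,0,y]); dwell(.2)
    p=camera_params("wrist"); im=grab_frame("wrist"); o=get_obs(); V[n]=(p,im); print(n,o["clock"],o["ee_pos"],o["ee_rot"][2],o["contact_force"])
pickle.dump(V,open("v.pkl","wb"))
cv2.imwrite("pics/w1.png",cv2.resize(np.vstack([np.hstack([V["clip"][1],V["card"][1]]),np.hstack([V["tip"][1],V["spool"][1]])]),(800,600),interpolation=cv2.INTER_AREA)[:,:,::-1])
```

```text
clip 2.1583 [0.4972 0.2018 0.2499] 0.2916540131867098 [ 0.8044 -0.1976 -0.3483]
card 3.3167 [0.6357 0.0253 0.2701] 0.43328912035517275 [ 0.2469  0.238  -0.1126]
tip 4.8583 [ 0.4925 -0.2779  0.2   ] 0.15276437678028687 [ 0.0076 -0.1249 -0.4801]
spool 6.1667 [ 0.4519 -0.0104  0.1901] 0.1472413133632937 [-0.0576 -0.0847  0.2846]
```

View pics/w1.png

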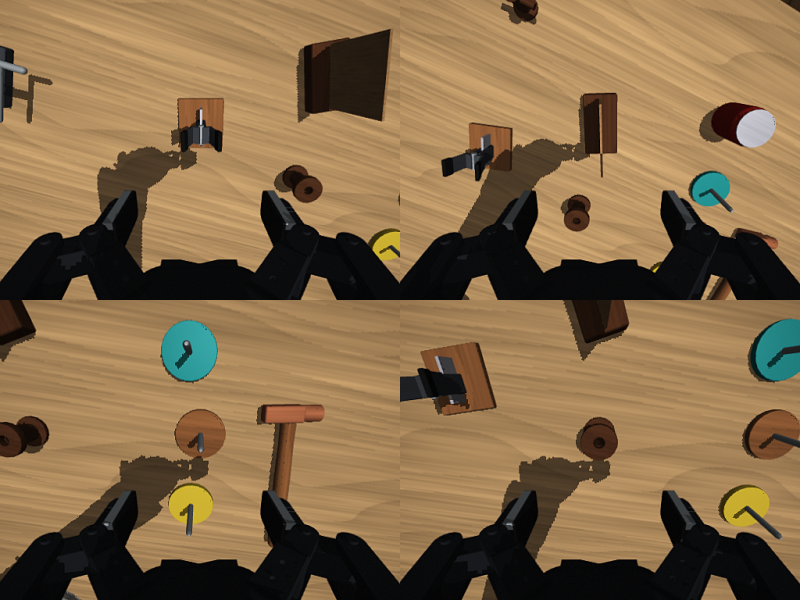

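Wrist views: the clip stands upright on its rack at (202,128). The card is seen edge-on at (600,135). The wooden spindle tip is at (200,437), between turquoise and yellow, and the spool top is at (598,441). I'll enlarge these for pixel readings.

Run:
```python
from h import *
import pickle
V=pickle.load(open("v.pkl","rb"))
def c(n,x,y):
    x0,y0=x-40,y-30
    print(n,x0,y0)
    return cv2.resize(V[n][1][y0:y0+60,x0:x0+80],(400,300),interpolation=cv2.INTER_CUBIC)
m=np.vstack([np.hstack([c("clip",258,158),c("card",256,182)]),np.hstack([c("tip",256,178),c("spool",253,180)])])
cv2.imwrite("pics/w2.png",m[:,:,::-1])
```

```text
clip 218 128
card 216 152
tip 216 148
spool 213 150
```

View pics/w2.png

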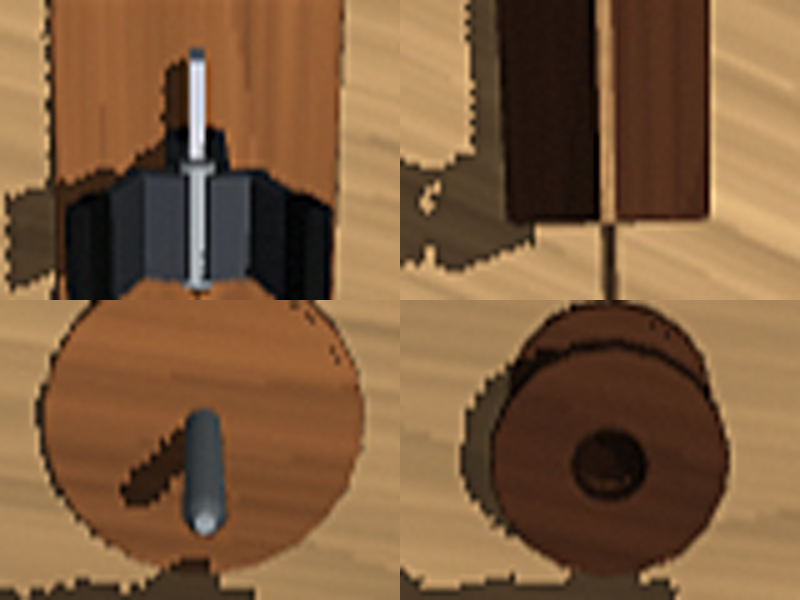

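Crop readings:
- Spindle tip at (206,223) of its tile.
- Spool hole at (209,164).
- Clip pivot bar at (199,225), handle outsides at x 66 and 332.
- Card top edge running from (203,0) to (211,300).

Run:
```python
from h import *
import pickle
np.set_printoptions(precision=4,suppress=True)
V=pickle.load(open("v.pkl","rb"))
O=dict(clip=(218,128),card=(216,152),tip=(216,148),spool=(213,150))
P=lambda n,u,z:atz(V[n][0],(np.array(u)+.5)/5-.5+O[n],z)
print("tip",P("tip",(206,223),.088)," base",P("tip",(203,412-300),.012))
print("spool",P("spool",(209,164),.06), "L/R",np.linalg.norm(P("spool",(92,164),.06)-P("spool",(329,164),.06)))
print("clip pivot",P("clip",(199,225),.067),"handles top",P("clip",(199,256),.114),P("clip",(66,256),.114),P("clip",(332,256),.114))
a,b=P("clip",(197,52),.04),P("clip",(197,155),.04);print("fin",a,b,np.arctan2(*(a-b)[1::-1]))
for u,w in [((53,0),(55,190)),((342,0),(338,190))]:
    a,b=P("clip",u,.012),P("clip",w,.012);print("plate yaw",np.arctan2(*(a-b)[1::-1]))
p=V["card"][0]
a,b=atz(p,(216+203.5/5-.4,152),.14),atz(p,(216+211/5-.4,152+60),.14);print("card",a,b,np.arctan2(*(a-b)[1::-1]))
for r in (120,226.5):print(atz(p,(216+40.7-.4+(r-152)*1.5/60,r),.14))
S,D=camera_params("scene"),camera_params("side")
tip=P("tip",(206,223),.088);print([ (proj(q,tip)+.5)*1.5625 for q in (S,D)])
```

```text
tip [ 0.4891 -0.28    0.088 ]  base [ 0.4923 -0.2794  0.012 ]
spool [ 0.4524 -0.0102  0.06  ] L/R 0.048777889215894155
clip pivot [0.4953 0.1981 0.067 ] handles top [0.5004 0.2002 0.114 ] [0.4924 0.2268 0.114 ] [0.5084 0.1736 0.114 ]
fin [0.5316 0.2095 0.04  ] [0.5063 0.2018 0.04  ] 0.2949436476239602
plate yaw 0.2732693461757674
plate yaw 0.3060983663977796
card [0.6653 0.038  0.14  ] [0.6076 0.0093 0.14  ] 0.46074557830657203
[0.693  0.0517 0.14  ]
[0.5924 0.0018 0.14  ]
[array([264.214 , 374.7146]), array([447.7922, 245.898 ])]
```

The points agree across cameras to about 2–3 mm, and the spool diameter and card length check. Now I'll grasp the spool and hover it over the spindle.

Run:
```python
from h import *
np.set_printoptions(precision=4,suppress=True)
R=[np.pi,0,.15]; zg=.033
def s(t): o=get_obs(); print(t,round(o["clock"],2),o["ee_pos"],o["contact_force"],o["width"],o["finger_force"])
reach([.4524,-.0102,.10],R); movel([.4524,-.0102,zg],R,vel=.12); s("down")
grip(.03,40); s("grip")
movel([.4524,-.0102,zg+.105],R,vel=.2)
movel([.490,-.280,zg+.105],R,vel=.25); dwell(.2); s("hover")
I=[grab_frame(n) for n in ("wrist","scene","side")]
p=[camera_params(n) for n in ("scene","side")]
c=[I[0][110:260,156:356]]
for k,q in zip(I[1:],p):
    u,v=proj(q,np.array([.49,-.28,.09])).astype(int); print(u,v); c.append(k[v-30:v+30,u-40:u+40])
c=[cv2.resize(k,(400,300),interpolation=cv2.INTER_CUBIC) for k in c]
cv2.imwrite("pics/g1.png",np.vstack([np.hstack(c[:2]),np.hstack([c[2],c[2]*0])])[:,:,::-1])
```

```text
down 7.33 [ 0.4536 -0.0103  0.034 ] [ 0.0085  0.1783 -0.6534] 0.08547313913005573 0.0
grip 7.77 [ 0.4532 -0.0102  0.034 ] [-0.0763 -0.4987  5.8888] 0.0490205185266825 40.26816979050636
hover 9.88 [ 0.4904 -0.2785  0.1379] [-0.5326  0.8558 -0.511 ] 0.04897256843355508 41.440095445141196
168 238
285 156
```

View pics/g1.png

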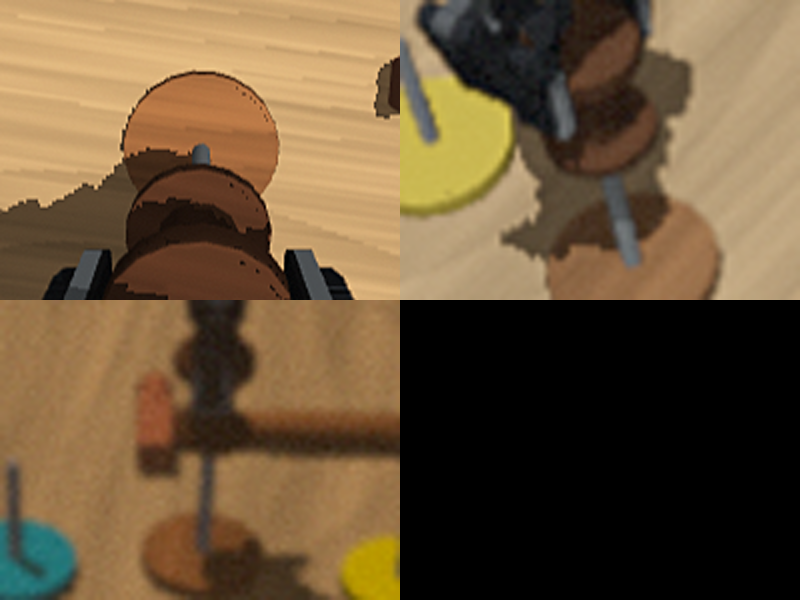

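The spool is held upright. The pin sits at x≈201 in the wrist tile, against the spool axis at 198. In the scene and side tiles the pin line also runs to the centre of the lower flange. I'll lower it with force checks.

Run:
```python
from h import *
np.set_printoptions(precision=4,suppress=True)
R=[np.pi,0,.15]; zg=.033
def s(t): o=get_obs(); print(t,round(o["clock"],2),o["ee_pos"],o["contact_force"],o["width"]); return o
for dz in (.083,.074,.055,.035,.0215,.013):
    movel([.490,-.280,zg+dz],R,vel=.08); o=s(dz)
    if o["contact_force"][2]>8 or np.linalg.norm(o["contact_force"][:2])>8: print("contact"); break
```

```text
0.083 10.46 [ 0.4894 -0.2796  0.115 ] [-0.199   0.0182 -0.6657] 0.0487035419827536
0.074 10.72 [ 0.4896 -0.2797  0.1064] [ 0.2841 -0.1631  0.1434] 0.048802333448395116
0.055 11.1 [ 0.4895 -0.2795  0.0871] [ 0.5618 -0.2914 -0.3981] 0.04901951747336013
0.035 11.5 [ 0.4895 -0.2796  0.0672] [-0.0398  0.212  -0.6128] 0.04873404480875656
0.0215 11.82 [ 0.4895 -0.2796  0.0537] [-0.4808 -0.0884 -0.4744] 0.048843141322907783
0.013 12.07 [ 0.4901 -0.2803  0.0459] [ 0.327  -0.082  -0.0319] 0.049147137226981163
```

It slid down without contact, and the TCP is now 12 mm above the grasp height, which is home. I'll release, retreat, check the spool and look at the clip from close above.

Run:
```python
from h import *
import pickle
np.set_printoptions(precision=4,suppress=True)
R=[np.pi,0,.15]
def s(t): o=get_obs(); print(t,round(o["clock"],2),o["ee_pos"],o["contact_force"],o["width"]); return o
grip(.072); s("open")
movel([.490,-.280,.15],R,vel=.15); movel([.490,-.280,.22],R,vel=.25); grip(.085)
reach([.499,.1995,.18],[np.pi,0,.293]); dwell(.3); s("clip")
pw=camera_params("wrist"); w=grab_frame("wrist"); pickle.dump((pw,w),open("v2.pkl","wb"))
c=[w[110:260,156:356]]
for n in ("scene","side"):
    q=camera_params(n);k=grab_frame(n); u,v=proj(q,np.array([.49,-.28,.05])).astype(int); c.append(k[v-30:v+30,u-40:u+40])
c=[cv2.resize(k,(400,300),interpolation=cv2.INTER_CUBIC) for k in c]
cv2.imwrite("pics/g2.png",np.vstack([np.hstack(c[:2]),np.hstack([c[2],c[2]*0])])[:,:,::-1])
```

```text
open 12.43 [ 0.4899 -0.2798  0.046 ] [-0.0543 -0.6374  0.2581] 0.07206900698778537
clip 16.05 [0.4993 0.1988 0.1801] [ 0.5787  0.0373 -0.3019] 0.0851856667011419
```

View pics/g2.png

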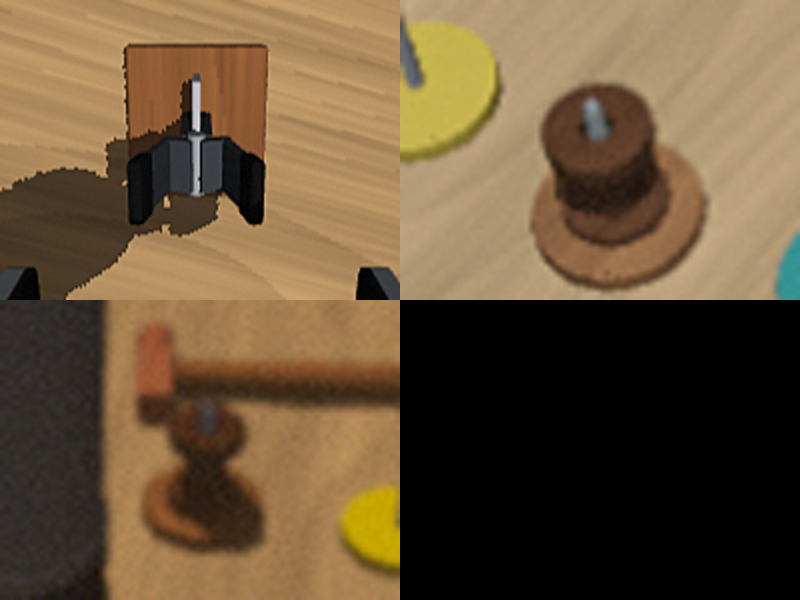

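The spool stands home on the wooden base with the pin showing through. In the wrist tile the clip handles span x 128–265 and their near top edge is at y≈221.

Run:
```python
from h import *
import pickle
np.set_printoptions(precision=4,suppress=True)
p,w=pickle.load(open("v2.pkl","rb"))
P=lambda u,z:atz(p,(np.array(u)+.5)/2-.5+np.array([156,110]),z)
c,s=np.cos(.293),np.sin(.293); ex=np.array([c,s,0])
L,R=P((131,221),.114),P((262,221),.114); m=(L+R)/2
print("width",np.linalg.norm(P((128,200),.114)-P((265,200),.114)),"near edge",m,"centre",m+.013*ex)
a,b=P((197,133),.067),P((197,194),.067);print("pivot",a,b,(a+b)/2,np.linalg.norm(a-b))
a,b=P((196,76),.04),P((196,130),.04);print("fin",a,b,np.arctan2(*(a-b)[1::-1]))
```

```text
width 0.055730401509723804 near edge [0.4867 0.1957 0.114 ] centre [0.4991 0.1995 0.114 ]
pivot [0.5104 0.2027 0.067 ] [0.4803 0.1937 0.067 ] [0.4953 0.1982 0.067 ] 0.03135487674966263
fin [0.5321 0.2097 0.04  ] [0.5047 0.2015 0.04  ] 0.2908065022507785
```

Run:
```python
from h import *
np.set_printoptions(precision=4,suppress=True)
R=[np.pi,0,.292]
def s(t): o=get_obs(); print(t,round(o["clock"],2),o["ee_pos"],o["contact_force"],o["width"],o["finger_force"]); return o
movel([.498,.199,.13],R,vel=.15); movel([.498,.199,.078],R,vel=.1); s("down")
grip(.02,50); dwell(.2); s("grip")
movel([.498,.199,.085],R,vel=.04); s("lift1")
movel([.498,.199,.25],R,vel=.15); dwell(.2); s("up")
c=[grab_frame("wrist")[110:260,156:356]]
for n in ("scene","side"):
    q=camera_params(n);k=grab_frame(n); u,v=proj(q,np.array([.498,.199,.24])).astype(int); v=max(v,45); c.append(k[v-45:v+45,u-60:u+60])
c=[cv2.resize(k,(400,300),interpolation=cv2.INTER_CUBIC) for k in c]
cv2.imwrite("pics/g3.png",np.vstack([np.hstack(c[:2]),np.hstack([c[2],c[2]*0])])[:,:,::-1])
```

```text
down 17.35 [0.4986 0.1991 0.0785] [-0.362  -0.0447  0.1935] 0.08477971074349809 0.0
grip 18.11 [0.5021 0.2007 0.0821] [-0.4074  1.2781 13.4388] 0.03011431198243839 49.82411026954651
lift1 18.43 [0.4976 0.1989 0.0849] [ 0.0582 -0.0156 -1.8881] 0.030787520762760184 49.33146357536316
up 19.88 [0.4976 0.1989 0.2492] [-0.6743 -0.4651 -0.3569] 0.03100144130336887 49.33410823345184
```

View pics/g3.png

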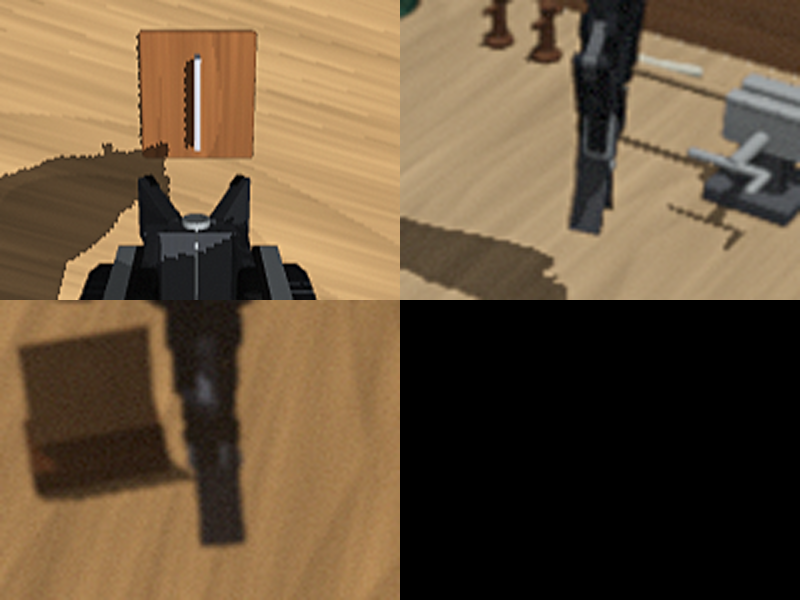

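The clip is lifted, squeezed fully open (width 31 mm) and upright. Its jaw tips are at (150,178) and (242,178) in the wrist tile, and the rack fin is free. Next I'll hover over the card and check.

Run:
```python
from h import *
np.set_printoptions(precision=4,suppress=True)
R=[np.pi,0,.45]
def s(t): o=get_obs(); print(t,round(o["clock"],2),o["ee_pos"],o["ee_rot"],o["contact_force"],o["width"],o["finger_force"]); return o
reach([.640,.025,.25],R); dwell(.4); s("hover")
c=[grab_frame("wrist")[110:260,156:356]]
for n in ("scene","side"):
    q=camera_params(n);k=grab_frame(n); u,v=proj(q,np.array([.64,.025,.17])).astype(int); c.append(k[v-45:v+45,u-60:u+60])
c=[cv2.resize(k,(400,300),interpolation=cv2.INTER_CUBIC) for k in c]
cv2.imwrite("pics/g4.png",np.vstack([np.hstack(c[:2]),np.hstack([c[2],c[2]*0])])[:,:,::-1])
```

```text
hover 21.33 [0.6398 0.026  0.2502] [-3.1412 -0.0004  0.4514] [ 0.6843 -0.5911  0.0407] 0.03080671010410169 49.33061063289642
```

View pics/g4.png

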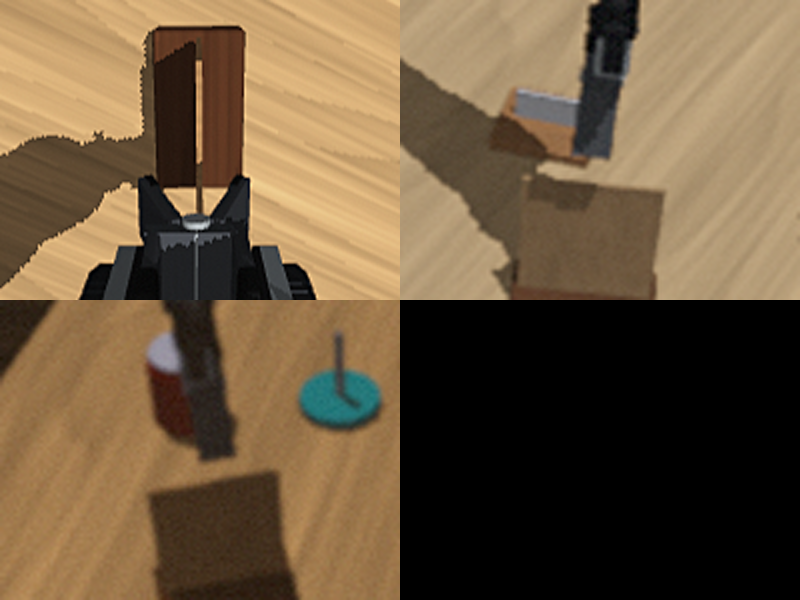

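The card edge (x≈199) lies midway between the jaws (150 to 242, centre 196) and parallel to them. I'll lower with a small shift.

Run:
```python
from h import *
np.set_printoptions(precision=4,suppress=True)
R=[np.pi,0,.453]
def s(t): o=get_obs(); print(t,round(o["clock"],2),o["ee_pos"],o["contact_force"],o["width"],o["finger_force"]); return o
for z in (.215,.20,.182):
    movel([.641,.0238,z],R,vel=.06); o=s(z)
    if np.linalg.norm(o["contact_force"])>6: print("contact"); break
dwell(.4); s("end")
c=[grab_frame("wrist")[110:260,156:356]]
for n in ("scene","side"):
    q=camera_params(n);k=grab_frame(n); u,v=proj(q,np.array([.64,.025,.13])).astype(int); c.append(k[v-38:v+37,u-50:u+50])
c=[cv2.resize(k,(400,300),interpolation=cv2.INTER_CUBIC) for k in c]
cv2.imwrite("pics/g5.png",np.vstack([np.hstack(c[:2]),np.hstack([c[2],c[2]*0])])[:,:,::-1])
```

```text
0.215 22.22 [0.6411 0.0237 0.2151] [-0.6344  0.2463 -0.5292] 0.030574437095372064 49.33176398277283
0.2 22.62 [0.6406 0.024  0.1993] [-0.1142 -0.8144 -0.2672] 0.030842959316475363 49.33061957359314
0.182 23.07 [0.6407 0.0239 0.1814] [-0.0867 -0.866  -0.6144] 0.031035876247671818 49.33090567588806
end 23.47 [0.6411 0.0238 0.1822] [ 0.0626 -0.5612 -1.2581] 0.0306868700030935 49.33167815208435
```

View pics/g5.png

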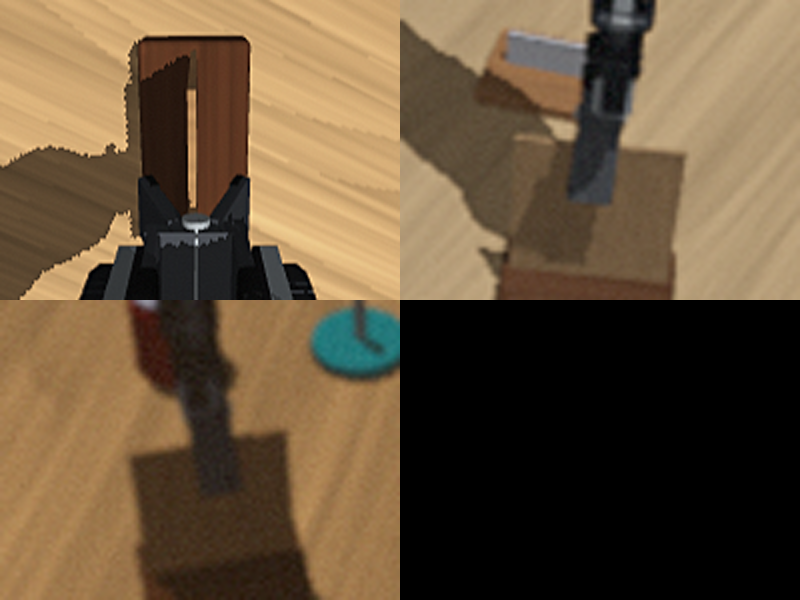

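The scene tile shows one jaw in front of the card and the side tile shows the other jaw on the far side. The wrist tile has the card edge (x≈192) well between the jaws (148 to 244). Tips are about 25 mm below the edge, there is no contact force, and the clip is still squeezed open. Handing in.

```bash
python3 -c "
from plant import *
print(hand_in())"
```

```text
the job is handed in; nothing more can be done
None
```

The job is handed in at about 23.5 s of the 54 s allowed, with no verdict returned: the spool is home on the wooden-base spindle, and the clip is held squeezed open astride the card's top edge, with no contact force felt on the card. The hammer, tin and bollard were not touched.

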